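# Slide the paint cakes home

## Robot

A 6-joint arm with a two-finger parallel gripper is mounted at the origin on the work surface. World frame = base frame: x ahead of the robot, y to its left, z up, the work surface at z = 0. Lengths are in mm, angles in degrees, forces in N, time in s.
With the tool pointing down it reaches from about 425 to 1125 mm from the base axis. Payload 14.9 kg.
Tool frame: the origin (TCP) lies at the centre of the arm's flange, where the gripper is bolted on; the fingertips stand 191 mm ahead of it and the grasp point (between the pads) lies 172 mm ahead of it (grasp_offset is the distance from the TCP to the grasp point, in mm); x points along the fingers, z is the direction in which the jaws open and shut, and the axes are right-handed (so a half turn about x gives the same grasp; the last joint's range is limited). The gripper opens to 91 mm and grips with 3 to 60 N. Pads are 32 mm wide; open, the fingers measure 118 mm over their backs; the gripper's body (76 mm by 178 mm) begins 60 mm behind the grasp point.
Start: joints at [67.42, 21.709, 99.362, -0, 58.929, -1.908], TCP at [247.124, 654.942, 404.732] pointing down, gripper open.
Joint ranges: [-158.91, 158.91], [-42.39, 125.64], [0.06, 152.35], [-60.88, 240.88], [17.5, 164.5], [-176.32, 176.32]. Speed limits (degrees/s): [108.29, 108.29, 136.94, 180, 180, 180].

## Interface

Orientations are given as [roll, pitch, yaw] about the fixed x, y, z axes, in that order (R = Rz(yaw) Ry(pitch) Rx(roll)).
In Python, from plant import observe, read_camera, camera_params, hand_in, grasp_offset gives the robot as it stands.
- The arm moves only by the shell command python3 -m creep 'ROWS' [FORCE]. ROWS is JSON, a list of rows, each a list of 3 entries, a list of its own where there are three numbers: the closure in counts, from 0 (fully open) to 255 (shut), then the shift along the tool's x, y, z in mm, then the turn about the tool's x in degrees. A call has 1 to 10 rows; each row is the pose to reach, as a shift and turn from the pose measured when the call began, along the tool's axes at that moment; what a row does not reach only later rows make up. A row lasts 1/8 s, in which the tool goes at most 62.5 mm and 10.7 degrees, less where a joint would pass 70% of its speed; a pose out of reach is approached as far as the arm can. A call with a gripper value outside its range is refused whole. The fingers move at their own pace and stop on an object; FORCE is the grip in N (left out, the last holds). Time passes only in rows, so rows that repeat a pose let the fingers close. It gives the time, the measured TCP pose, the force and the opening at its end, in the units of the state.
- observe(): the state, without advancing time (a new reading comes with each control period).
- read_camera(name): name is "scene" or "top" or "wrist"; returns the picture (384x512x3 uint8, red, green, blue); there is no depth.
- camera_params(name): a dict with "K" (3x3 intrinsics, pixels), "k1" (the pictures are not rectified: a ray, as slopes to the right and down, at radius r is drawn at 1 + k1 r^2 times it, then the intrinsics apply), "rvec" (rotation vector, rad) and "tvec" (3), from world to camera coordinates, as OpenCV has them. Camera axes: x right, y down, z forward; pixel columns grow to the right and rows downward; lengths in mm; the calibration is good to about 2 mm. A picture is of the moment at which its call begins: read the wrist's pose just before it. camera_params takes no time and is no camera call; for the wrist camera it gives the pose at the moment of the call.
- hand_in(): hands the job in, once; it reports no verdict.
The state is a dict: "clock": time; "q": joint angles; "joint_velocities": joint speeds; "tau": joint torques, N m; "tcp_pos": TCP position; "orientation": TCP orientation; "ft_force": force on the tool from outside, world axes, zero at the start; "torque": the same for the moment, N m; "finger_gap": finger opening in mm.
Only numpy, scipy, OpenCV 4.12 (cv2) and the standard library are available. Lean on these libraries where they do the work, as an engineer would, in place of code of your own. Each camera call takes 0.05 s, during which the arm holds its last target.

## Task

Refill the paint palette: with the fingertips, push the loose orange and blue paint cakes across the top of the palette until each drops over the rim and lies flat and fully down in the well of its own colour. Slide them only, do not pick them up, and leave the jars, the cup and the brush where they are.

Things in the scene. Friction and masses are not known exactly. Their poses are not given: they have to be found in the camera images.
- palette: White plastic paint palette, a flat slab 220 mm (its x) by 300 mm (its y), 18 mm thick, fixed to the table. Origin at the centre of its underside, z up; its smooth flat top (the deck) is 18 mm above the table. It has two empty round wells, and one full one, a green cake level with the deck 60 mm along +x of the middle; both empty wells lie 50 mm along +x from the middle (the side away from the robot), 170 mm apart along y.
- orange_well (a point): Centre of the mouth of the orange well, at deck level (18 mm above the table). Round well 49 mm in diameter with a 2 mm chamfered rim, 10 mm deep (flat white floor 8 mm above the table, with a 20 mm orange spot in its middle); a short orange bar, flat on the deck, marks its far side. It lies at y = +85 mm in the palette's frame.
- blue_well (a point): Centre of the mouth of the blue well, at deck level (18 mm above the table). Round well 49 mm in diameter with a 2 mm chamfered rim, 10 mm deep (flat white floor 8 mm above the table, with a 20 mm blue spot in its middle); a short blue bar, flat on the deck, marks its far side. It lies at y = -85 mm in the palette's frame.
- orange_cake: Loose orange disc of hard dry paint, 44 mm in diameter, 10 mm thick, about 30 g, lying flat on the deck on the side nearer the robot, in front of either well. Origin at the centre of its underside, z up. It slides when pushed at its side, and in its well its top is level with the deck.
- blue_cake: Loose blue disc of hard dry paint, 44 mm in diameter, 10 mm thick, about 30 g, lying flat on the deck on the side nearer the robot, in front of either well. Origin at the centre of its underside, z up. It slides when pushed at its side, and in its well its top is level with the deck.
- purple_jar: Loose small jar of purple paint with a white lid, 38 mm in diameter, 43 mm high, standing beyond the far edge of the palette. Origin at the centre of its underside. A bystander.
- green_jar: Loose small jar of green paint with a white lid, 38 mm in diameter, 43 mm high, standing beyond the far edge of the palette. Origin at the centre of its underside. A bystander.
- water_cup: Loose green open water cup, 68 mm in diameter at the rim, 75 mm high, standing on the table beyond the palette's +y end. Origin at the centre of its underside. A bystander.
- brush: Loose paint brush with a blue handle, 170 mm long, under 30 mm high, lying on the table beyond the palette's -y end, roughly along the palette's x. A bystander.

How it is judged:
By the outcome, as a careful person would: the job done as asked, in the order asked, and still so for the second after the job is handed in, with the robot touching nothing.
It also fails if it takes over 58 s, if anything falls off the work surface, if the arm or the gripper's body presses on something with over 40 N, if the wrist force passes 120 N, or if a joint passes its speed limit or range.

## Working session

There is one attempt and no reset: what is moved stays moved. The work goes in short steps, Python scripts to look and compute and a shell command to move; the robot and the scene stay as the last step left them, time stands still between calls to the robot, and variables do not carry over. Pictures are saved under pics/ and viewed, and the job is handed in when it is done.

```bash
mkdir -p pics; ls; python3 - <<'E'
from plant import *
import cv2
print(observe()); print(grasp_offset)
for n in("top","scene"):
    cv2.imwrite(f"pics/{n}0.png",cv2.cvtColor(read_camera(n),cv2.COLOR_RGB2BGR)); print(camera_params(n))
E
```

```text
pics
{'clock': 0.0, 'q': array([ 6.74210911e+01,  2.17363859e+01,  9.93950942e+01, -1.43862548e-03,
        5.89292163e+01, -1.90707928e+00]), 'joint_velocities': array([ 0.01773638, -0.02750597,  0.06484324, -0.02654748,  0.03518246,
       -0.00341927]), 'tau': array([-3.45161119e-03, -7.63709807e+01, -4.34375024e+01,  6.49970002e-02,
        4.23649431e-02, -7.08611674e-05]), 'tcp_pos': array([247.03479214, 654.75902132, 404.11858432]), 'orientation': array([ 179.25520616,   89.93929106, -111.41588038]), 'ft_force': array([-0.05824032, -0.29623994,  0.29636616]), 'torque': array([-0.01674847,  0.02737389, -0.02041651]), 'finger_gap': 91.2592542254047}
172.0
{'K': array([[443.30292693,   0.        , 249.19303549],
       [  0.        , 443.30292693, 201.91712923],
       [  0.        ,   0.        ,   1.        ]]), 'k1': 0.02940579366977788, 'rvec': array([ 2.15057963, -2.10464127,  0.17637905]), 'tvec': array([ 43.68418887, 610.25499958, 966.22341254])}
{'K': array([[452.78743539,   0.        , 259.08473037],
       [  0.        , 452.78743539, 191.21458676],
       [  0.        ,   0.        ,   1.        ]]), 'k1': -0.12614480731291317, 'rvec': array([ 2.06830415,  1.29689215, -0.55378084]), 'tvec': array([-314.97793616, -340.78973178, 1416.63507237])}
```

View pics/top0.png

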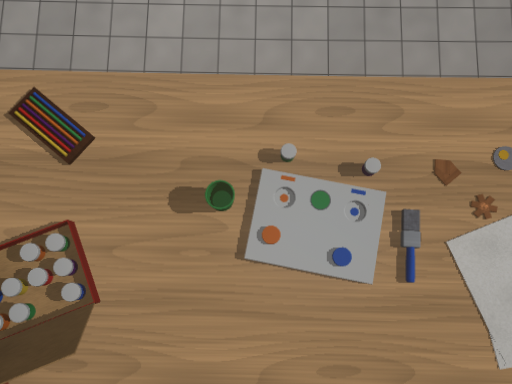

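View pics/scene0.png

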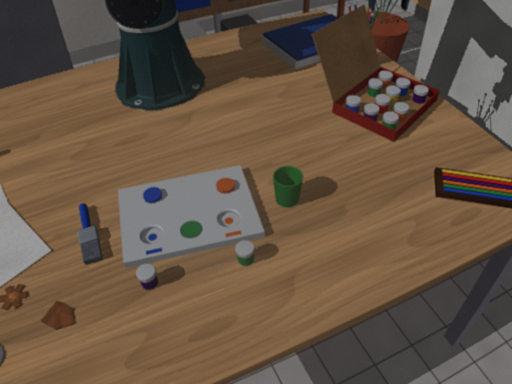

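The top view shows the orange cake near (271,235), the blue cake near (342,257), the orange well near (284,198) and the blue well near (354,212). Each cake is in front of its own well. I'll enlarge this and measure.

```bash
cat > h.py <<'E'
import cv2, numpy as np
from plant import *
def world(n,uv,z,P=None):
    P=P or camera_params(n); K=P['K'];uv=np.atleast_2d(np.float64(uv))
    p=cv2.undistortPoints(uv.reshape(-1,1,2),K,np.array([P['k1'],0,0,0]))[:,0]
    R=cv2.Rodrigues(P['rvec'])[0]; c=-R.T@P['tvec']
    d=np.c_[p,np.ones(len(p))]@R
    return c+d*((z-c[2])/d[:,2])[:,None]
def proj(n,X,P=None):
    P=P or camera_params(n)
    return cv2.projectPoints(np.float64(X).reshape(-1,1,3),P['rvec'],P['tvec'],P['K'],np.array([P['k1'],0,0,0,]))[0][:,0]
def blobs(im,amin=20):
    h=cv2.cvtColor(im,cv2.COLOR_RGB2HSV); out=[]
    for nm,lo,hi in(("orange",(3,150,120),(14,255,255)),("blue",(108,150,70),(130,255,255)),("green",(55,120,40),(85,255,255))):
        m=cv2.inRange(h,lo,hi)
        n,_,s,c=cv2.connectedComponentsWithStats(m)
        out+=[(nm,*np.round(c[i],1),int(s[i,4])) for i in range(1,n) if s[i,4]>=amin]
    return out
E
python3 - <<'E'
from h import *
im=cv2.imread("pics/top0.png"); c=im[150:300,230:400]
cv2.imwrite("pics/c0.png",cv2.resize(c,None,fx=4.5,fy=3.9 and 4,interpolation=cv2.INTER_CUBIC))
rgb=im[...,::-1].copy()
for b in blobs(rgb,10):
    if 230<b[1]<400 and 150<b[2]<300: print(b,world("top",b[1:3],18)[0].round(1),world("top",b[1:3],8)[0].round(1),world("top",b[1:3],28)[0].round(1))
E
```

```text
('orange', np.float64(287.3), np.float64(177.9), 39) [675.7 -33.   18. ] [678.  -33.7   8. ] [673.4 -32.2  28. ]
('orange', np.float64(283.5), np.float64(197.7), 35) [627.2 -24.3  18. ] [629.1 -25.    8. ] [625.3 -23.6  28. ]
('orange', np.float64(270.6), np.float64(234.5), 249) [538.7   5.2  18. ] [539.7   4.8   8. ] [537.7   5.6  28. ]
('blue', np.float64(358.0), np.float64(191.5), 30) [ 645.9 -201.3   18. ] [ 648.  -203.7    8. ] [ 643.9 -198.9   28. ]
('blue', np.float64(353.9), np.float64(211.4), 35) [ 597.8 -190.7   18. ] [ 599.3 -193.     8. ] [ 596.2 -188.5   28. ]
('blue', np.float64(341.6), np.float64(256.2), 241) [ 491.8 -160.3   18. ] [ 492.4 -162.3    8. ] [ 491.3 -158.3   28. ]
('green', np.float64(319.9), np.float64(199.6), 219) [ 624.4 -110.8   18. ] [ 626.2 -112.3    8. ] [ 622.6 -109.3   28. ]
```

View pics/c0.png

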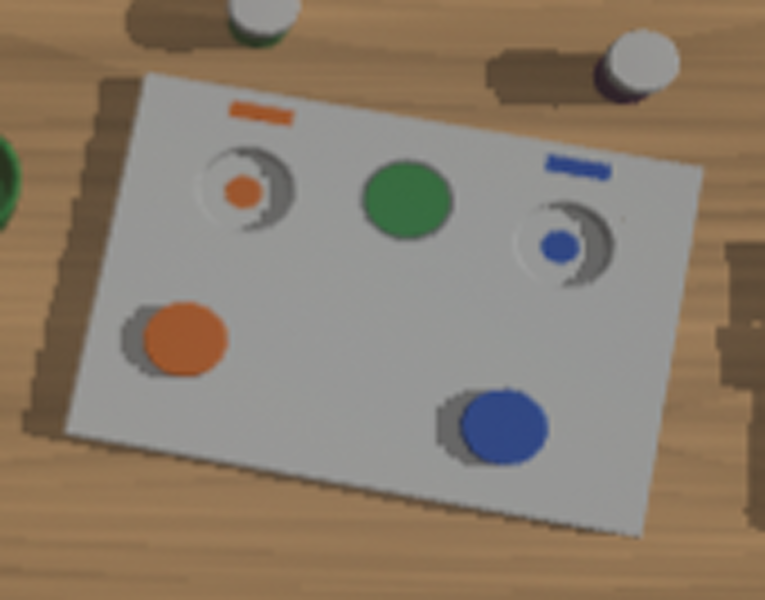

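```bash
cat >> h.py <<'E'
from scipy.spatial.transform import Rotation as Ro
def plan(tgt_xy,ztip,pushang):
    s=observe(); R=Ro.from_euler('xyz',s['orientation'],degrees=True).as_matrix()
    t=np.array([*tgt_xy,ztip+191]); sh=R.T@(t-s['tcp_pos'])
    # tip position incl. tilt
    tip=s['tcp_pos']+R@[191,0,0]
    a=np.degrees(np.arctan2(R[1,1],R[0,1])) # tool y heading in world
    # positive turn about tool x(down) turns heading negative
    d=a-pushang; d=[(d+180)%360-180,(d)%360-180]
    print('clock %.2f tcp'%s['clock'],s['tcp_pos'].round(1),'tip',tip.round(1),'xaxis',R[:,0].round(3),'y-heading %.1f'%a,'turn',np.round(d,1),'shift',sh.round(1),'q',s['q'].round(1),'F',s['ft_force'].round(1),'gap %.1f'%s['finger_gap'])
E
python3 - <<'E'
from h import *
o=np.array([537.9,5.5]);w=np.array([629.1,-25.]);d=w-o;print(np.linalg.norm(d),np.degrees(np.arctan2(d[1],d[0])))
u=d/np.linalg.norm(d)
plan(o-52*u,70,-18.5)
E
```

```text
96.16491044034726 -18.491472099073945
clock 0.10 tcp [247.1 654.8 404.2] tip [247.  654.6 213.2] xaxis [-0.    -0.001 -1.   ] y-heading 159.3 turn [177.8  -2.2] shift [ 143.6 -449.4 -506.6] q [67.4 21.7 99.4  0.  58.9 -1.9] F [ 0.1 -0.4 -0.4] gap 91.3
```

```bash
python3 -m creep '[[171,[20,-56,-63],0],[171,[30,-112,-126],-2],[171,[40,-168,-189],-2.2],[171,[60,-224,-253],-2.2],[171,[60,-280,-316],-2.2],[171,[60,-336,-380],-2.2],[171,[60,-392,-443],-2.2],[171,[60,-449,-506],-2.2],[171,[60,-449,-506],-2.2],[171,[60,-449.4,-506.6],-2.2]]' 20
python3 - <<'E'
from h import *
plan([488.6,22],60,-18.5)
cv2.imwrite("pics/w1.png",read_camera("wrist")[...,::-1])
E
```

```text
clock: 1.35
tcp_pos: [468.6, 73.1, 345.9]
orientation: [-163.0, 90.0, -91.5]
ft_force: [1.7, -0.0, 0.2]
finger_gap: 30.1
clock 1.35 tcp [468.6  73.1 345.9] tip [468.6  73.  154.9] xaxis [-0.    -0.001 -1.   ] y-heading 161.5 turn [-180.    0.] shift [ 95.  -35.1 -42.1] q [ 6.100e+00  6.200e+00  1.267e+02 -1.000e-01  4.710e+01 -6.540e+01] F [ 1.7 -0.   0.2] gap 30.1
```

View pics/w1.png

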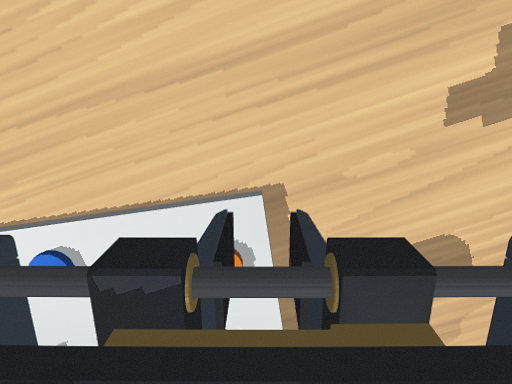

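The wrist view looks over the fingers from the robot side. The orange cake is at about (237,258), between the fingertips. Next I'll move behind it.

```bash
python3 -m creep '[[171,[40,-35,-42],0],[171,[95,-35.1,-42.1],0],[171,[95,-35.1,-42.1],0],[171,[95,-35.1,-42.1],0]]'
python3 - <<'E'
from h import *
plan([488.6,22],21,-18.5)
for n in("top","scene"):
  im=read_camera(n); cv2.imwrite(f"pics/{n}2.png",im[...,::-1])
  c=im[140:300,220:410] if n=="top" else im[140:290,80:290]
  cv2.imwrite(f"pics/{n}2c.png",cv2.resize(c,None,fx=3.7,fy=3.7,interpolation=cv2.INTER_CUBIC)[...,::-1])
b=blobs(cv2.imread("pics/scene0.png")[...,::-1].copy(),8)
for x in b:
  if 100<x[1]<270 and 160<x[2]<270: print(x,*[world("scene",x[1:3],z)[0,:2].round(1) for z in(8,18,28)])
E
```

```text
clock: 1.9
tcp_pos: [490.8, 17.5, 252.5]
orientation: [-123.1, 89.9, -51.6]
ft_force: [1.1, -0.1, 0.4]
finger_gap: 30.0
clock 1.90 tcp [490.8  17.5 252.5] tip [491.1  17.2  61.5] xaxis [ 0.001 -0.002 -1.   ] y-heading 161.4 turn [ 1.799e+02 -1.000e-01] shift [40.5  3.6  3.6] q [ -0.7  17.7 126.1  -0.2  36.  -71.9] F [ 1.1 -0.1  0.4] gap 30.0
('orange', np.float64(224.7), np.float64(184.4), 166) [521.3  11. ] [530.9   7.9] [540.6   4.7]
('orange', np.float64(228.4), np.float64(220.2), 31) [629.4 -24.5] [637.6 -27.1] [645.9 -29.8]
('orange', np.float64(233.1), np.float64(233.3), 30) [668.3 -29.7] [676.1 -32.3] [683.8 -35. ]
('blue', np.float64(151.9), np.float64(194.4), 189) [ 474.9 -156.6] [ 485.2 -157.5] [ 495.5 -158.5]
('blue', np.float64(152.0), np.float64(236.7), 31) [ 599.5 -192. ] [ 608.2 -192.5] [ 616.8 -193. ]
('blue', np.float64(153.2), np.float64(250.8), 32) [ 637.7 -200.4] [ 645.9 -200.8] [ 654.  -201.2]
('green', np.float64(190.6), np.float64(228.9), 206) [ 615.9 -108.6] [ 624.3 -110.2] [ 632.7 -111.8]
('green', np.float64(240.8), np.float64(260.5), 14) [741.3 -43.7] [748.1 -46.1] [754.9 -48.6]
```

View pics/top2c.png

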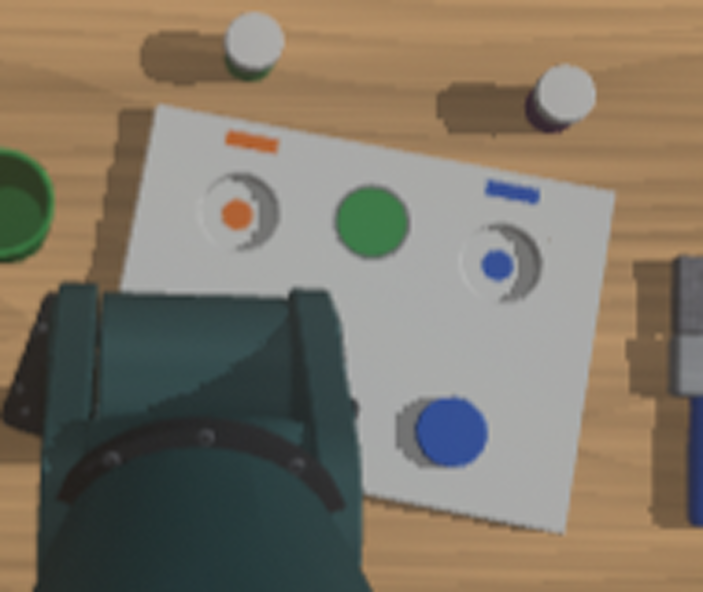

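View pics/scene2c.png

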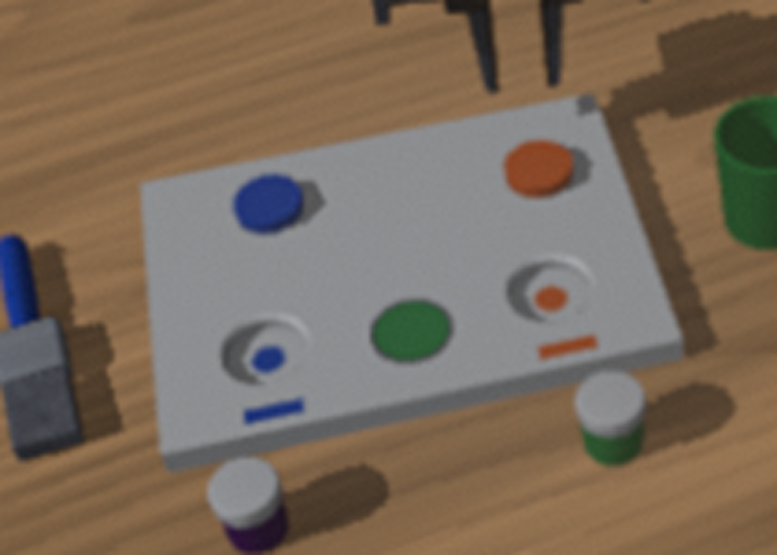

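Both cameras agree on the wells to about 1 mm, and the scene view has a clear line of sight to the fingertips and both cakes. I'll lower the fingertips behind the orange cake.

```bash
python3 -m creep '[[171,[20,3.6,3.6],0],[171,[37,3.6,3.6],0],[171,[40,3.6,3.6],0],[171,[40,3.6,3.6],0],[171,[40,3.6,3.6],0]]'
python3 - <<'E'
from h import *
u=np.array([.9483,-.3172]); w=np.array([629.1,-25.])
plan(w-38*u-30*u,21,-18.5)
plan(w-32*u,21,-18.5)
E
```

```text
clock: 2.62
tcp_pos: [489.2, 22.2, 213.9]
orientation: [-92.5, 89.7, -21.0]
ft_force: [-0.6, 0.1, 0.6]
finger_gap: 30.2
clock 2.62 tcp [489.2  22.2 213.9] tip [490.2  21.8  22.9] xaxis [ 0.005 -0.002 -1.   ] y-heading 161.4 turn [ 1.799e+02 -1.000e-01] shift [  2.3 -79.6  -0.3] q [-1.000e-01  2.220e+01  1.263e+02 -2.000e-01  3.130e+01 -7.140e+01] F [-0.6  0.1  0.6] gap 30.2
clock 2.62 tcp [489.2  22.2 213.9] tip [490.2  21.8  22.9] xaxis [ 0.005 -0.002 -1.   ] y-heading 161.4 turn [ 1.799e+02 -1.000e-01] shift [   2.5 -115.6   -0.3] q [-1.000e-01  2.220e+01  1.263e+02 -2.000e-01  3.130e+01 -7.140e+01] F [-0.6  0.1  0.6] gap 30.2
```

```bash
python3 -m creep '[[171,[0.5,-8,0],0],[171,[1,-16,0],0],[171,[1,-24,0],0],[171,[1,-32,0],0],[171,[1,-40,-0.3],0],[171,[1,-48,-0.3],0],[171,[1,-56,-0.3],0],[171,[1,-63,-0.3],0],[171,[1,-70,-0.3],0],[171,[1,-70,-0.3],0]]'
cat > look.py <<'E'
from h import *; import sys
im=read_camera("scene"); c=im[140:290,80:290]
cv2.imwrite(sys.argv[1],cv2.resize(c,None,fx=3.7,fy=3.7,interpolation=cv2.INTER_CUBIC)[...,::-1])
for x in blobs(im,8):
  if 100<x[1]<270 and 160<x[2]<270 and x[0]!='green': print(x,*[world("scene",x[1:3],z)[0,:2].round(1) for z in(18,28)])
E
python3 look.py pics/s3.png;python3 - <<'E'
from h import *
u=np.array([.9483,-.3172]); w=np.array([629.1,-25.])
plan(w-32*u,21,-18.5)
E
```

```text
clock: 3.88
tcp_pos: [555.9, -0.5, 213.3]
orientation: [-91.3, 89.7, -19.9]
ft_force: [0.8, -1.2, 0.4]
finger_gap: 30.4
('orange', np.float64(225.9), np.float64(200.8), 206) [581.3  -9.8] [590.3 -12.7]
('orange', np.float64(228.3), np.float64(220.1), 30) [637.3 -27.2] [645.5 -29.9]
('orange', np.float64(233.1), np.float64(233.3), 30) [676.1 -32.3] [683.8 -35. ]
('blue', np.float64(152.0), np.float64(194.5), 188) [ 485.6 -157.4] [ 495.9 -158.4]
('blue', np.float64(152.0), np.float64(236.7), 31) [ 608.2 -192.5] [ 616.8 -193. ]
('blue', np.float64(153.2), np.float64(250.8), 32) [ 645.9 -200.8] [ 654.  -201.2]
clock 3.92 tcp [ 5.556e+02 -4.000e-01  2.132e+02] tip [556.5  -0.8  22.2] xaxis [ 0.005 -0.002 -1.   ] y-heading 161.4 turn [ 1.799e+02 -1.000e-01] shift [  1.5 -45.5   0.1] q [ -2.4  26.4 118.9  -0.2  34.4 -73.7] F [-0.3 -0.1 -0.3] gap 30.0
```

View pics/s3.png

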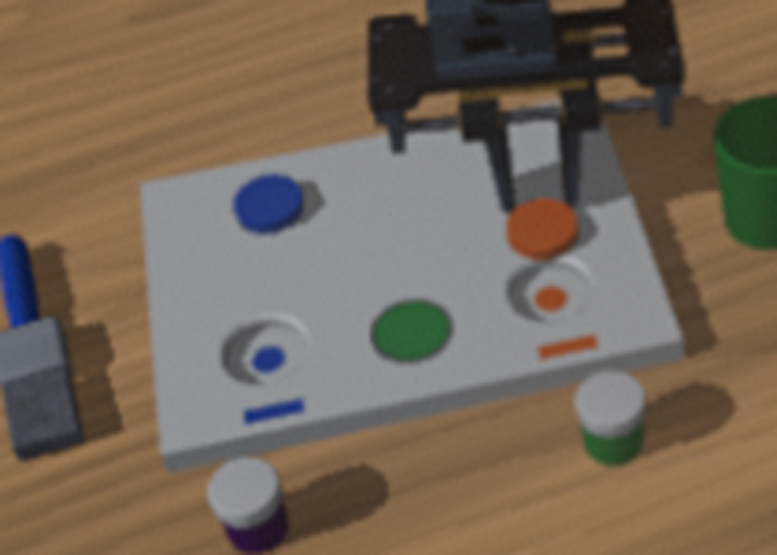

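The orange cake sits cradled against both fingertips at crop (542,225), about 43 mm short of its well and on line. I'll keep pushing.

```bash
python3 -m creep '[[171,[0.5,-7,0],0],[171,[1,-14,0],0],[171,[1,-21,0],0],[171,[1,-27,0],0],[171,[1,-32,0],0],[171,[1,-36,0],0],[171,[1,-39,0],0],[171,[1,-42,0],0],[171,[1,-44,0],0],[171,[1,-44,0],0]]'
python3 look.py pics/s4.png;python3 - <<'E'
from h import *
u=np.array([.9483,-.3172]); w=np.array([629.1,-25.])
plan(w-32*u,21,-18.5)
E
```

```text
clock: 5.18
tcp_pos: [597.4, -14.5, 212.5]
orientation: [-92.1, 89.7, -20.6]
ft_force: [-0.1, -0.8, -0.9]
finger_gap: 29.8
('orange', np.float64(227.5), np.float64(217.7), 214) [630.1 -26.1] [638.4 -28.8]
('orange', np.float64(233.1), np.float64(233.3), 30) [676.1 -32.3] [683.8 -35. ]
('blue', np.float64(152.0), np.float64(194.4), 189) [ 485.3 -157.3] [ 495.6 -158.3]
('blue', np.float64(151.9), np.float64(236.8), 30) [ 608.4 -192.8] [ 617.  -193.3]
('blue', np.float64(153.2), np.float64(250.8), 32) [ 645.9 -200.8] [ 654.  -201.2]
clock 5.22 tcp [597.3 -14.5 212.5] tip [598.2 -14.8  21.5] xaxis [ 0.005 -0.002 -1.   ] y-heading 161.4 turn [ 1.799e+02 -1.000e-01] shift [ 0.5 -1.5  0.1] q [ -3.6  29.2 114.1  -0.2  36.5 -74.9] F [-0.6  0.2 -0.3] gap 30.1
```

View pics/s4.png

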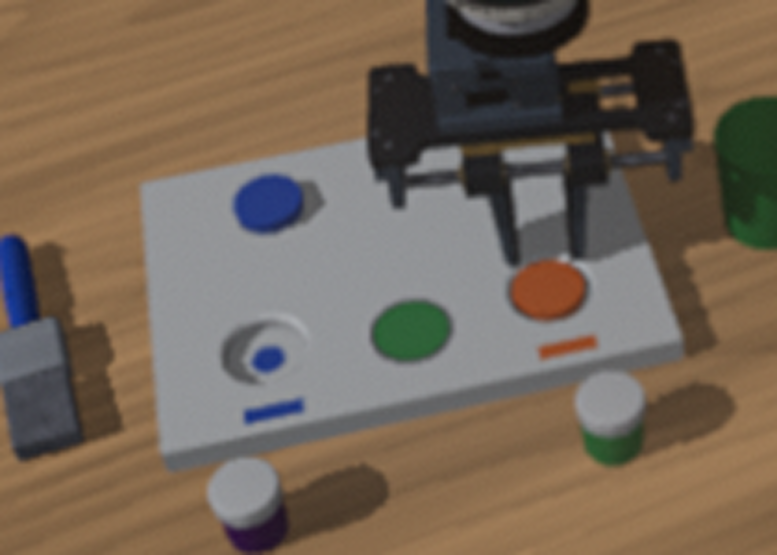

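Orange now lies level with the deck in its well: the blob at z=18 gives (630,−26) against the well at (629,−25). I'll back off, lift and move behind blue.

```bash
python3 -m creep '[[171,[0,10,0],0],[171,[-30,20,0],0],[171,[-60,30,0],0],[171,[-60,30,0],0]]'
python3 look.py pics/s5.png;python3 - <<'E'
from h import *
c=np.array([492.,-158.4]);w=np.array([599.3,-193.]);d=w-c;u=d/np.linalg.norm(d);h=np.degrees(np.arctan2(d[1],d[0]));print(u,h)
plan(c-53*u,62,h)
E
```

```text
clock: 5.72
tcp_pos: [568.1, -4.5, 274.0]
orientation: [-86.1, 89.6, -14.7]
ft_force: [-0.4, -0.6, -0.2]
finger_gap: 29.9
('orange', np.float64(227.4), np.float64(217.7), 209) [630.  -26.3] [638.3 -29. ]
('orange', np.float64(233.1), np.float64(233.3), 30) [676.1 -32.3] [683.8 -35. ]
('blue', np.float64(152.0), np.float64(194.5), 188) [ 485.6 -157.4] [ 495.9 -158.4]
('blue', np.float64(152.0), np.float64(236.7), 31) [ 608.2 -192.5] [ 616.8 -193. ]
('blue', np.float64(153.2), np.float64(250.8), 32) [ 645.9 -200.8] [ 654.  -201.2]
[ 0.95174205 -0.30689911] -17.872455735422914
clock 5.78 tcp [568.1  -4.6 272.9] tip [569.3  -4.9  81.9] xaxis [ 0.006 -0.002 -1.   ] y-heading 161.4 turn [179.3  -0.7] shift [  19.3   76.4 -170.7] q [-2.800e+00  2.120e+01  1.174e+02 -1.000e-01  4.100e+01 -7.410e+01] F [ 0.3 -0.1 -0.6] gap 30.3
```

View pics/s5.png

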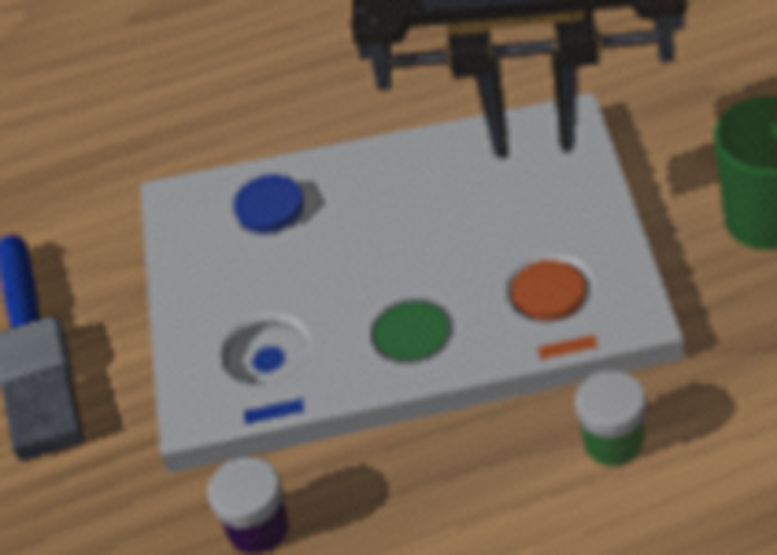

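Orange is seated, with its top flush at crop (547,290). Moving behind blue.

```bash
python3 -m creep '[[171,[0,40,-40],-0.7],[171,[0,76,-80],-0.7],[171,[5,76.4,-120],-0.7],[171,[10,76.4,-150],-0.7],[171,[19,76.4,-170],-0.7],[171,[19,76.4,-170.7],-0.7],[171,[19,76.4,-170.7],-0.7]]'
python3 - <<'E'
from h import *
c=np.array([492.,-158.4]);u=np.array([.9517,-.3069])
plan(c-53*u,21.5,-17.9)
E
```

```text
clock: 6.65
tcp_pos: [441.6, -141.8, 253.0]
orientation: [-88.6, 89.7, -16.5]
ft_force: [-0.6, -0.1, 0.2]
finger_gap: 30.2
clock 6.65 tcp [ 441.6 -141.8  253. ] tip [ 442.6 -142.1   62. ] xaxis [ 0.006 -0.002 -1.   ] y-heading 162.1 turn [-180.    0.] shift [40.5  0.1 -0.3] q [-20.7  15.7 129.2   0.   34.8 -92.9] F [-0.6 -0.1  0.2] gap 30.2
```

```bash
python3 -m creep '[[171,[20,0,-0.3],0],[171,[37,0,-0.3],0],[171,[40.5,0,-0.3],0],[171,[40.5,0,-0.3],0],[171,[40.5,0,-0.3],0]]' && python3 -m creep '[[171,[0.5,-9,0],0],[171,[1,-18,0],0],[171,[1,-27,0],0],[171,[1,-36,0],0],[171,[1,-45,0],0],[171,[1,-54,0],0],[171,[1,-63,0],0],[171,[1,-72,0],0],[171,[1,-80,0],0],[171,[1,-80,0],0]]'
python3 look.py pics/s6.png;python3 - <<'E'
from h import *
u=np.array([.9517,-.3069]); w=np.array([599.3,-193.])
plan(w-32.5*u,21,-17.9)
E
```

```text
clock: 7.28
tcp_pos: [442.0, -142.0, 213.1]
orientation: [-89.0, 89.6, -16.8]
ft_force: [-0.0, 0.5, -0.5]
finger_gap: 30.1
clock: 8.52
tcp_pos: [518.7, -166.7, 212.7]
orientation: [-89.2, 89.6, -17.0]
ft_force: [-1.1, -0.5, -0.4]
finger_gap: 30.1
('orange', np.float64(227.5), np.float64(217.8), 217) [630.3 -26.2] [638.7 -28.9]
('orange', np.float64(232.9), np.float64(233.4), 31) [676.1 -32.8] [683.9 -35.4]
('blue', np.float64(150.7), np.float64(214.4), 233) [ 544.8 -177.3] [ 554.3 -178. ]
('blue', np.float64(152.0), np.float64(236.7), 32) [ 608.2 -192.5] [ 616.8 -193. ]
('blue', np.float64(153.2), np.float64(250.8), 32) [ 645.9 -200.8] [ 654.  -201.2]
clock 8.57 tcp [ 518.2 -166.5  212.6] tip [ 519.4 -166.9   21.6] xaxis [ 0.006 -0.002 -1.   ] y-heading 162.2 turn [-1.799e+02  1.000e-01] shift [  0.9 -52.8  -0.3] q [-20.3  25.8 120.2   0.   33.7 -92.5] F [-0.   0.  -0.1] gap 29.9
```

View pics/s6.png

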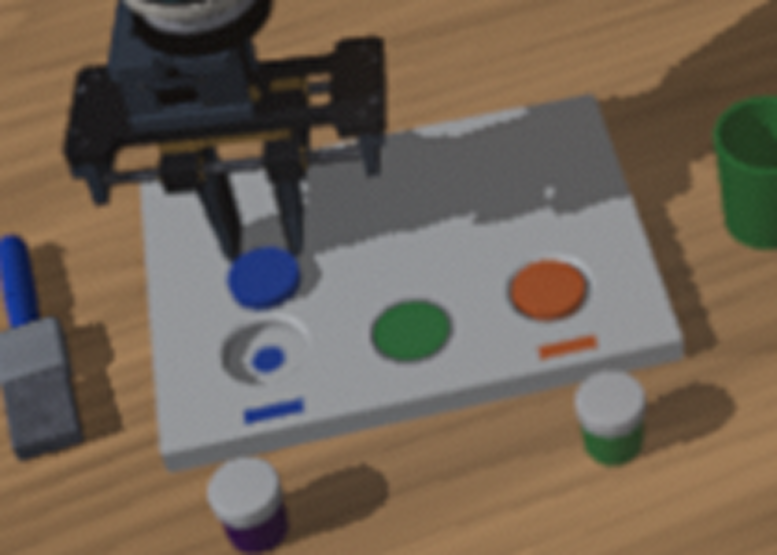

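Blue is cradled at crop (264,275), about 50 mm short and on line. I'll finish the push.

```bash
python3 -m creep '[[171,[0.3,-8,0],0],[171,[0.5,-16,0],0],[171,[0.5,-24,0],0],[171,[0.5,-31,0],0],[171,[0.5,-37,0],0],[171,[0.5,-42,0],0],[171,[0.5,-46,0],0],[171,[0.5,-49,0],0],[171,[0.5,-51.5,-0.3],0],[171,[0.5,-51.5,-0.3],0]]'
python3 look.py pics/s7.png
```

```text
clock: 9.82
tcp_pos: [567.3, -182.7, 212.4]
orientation: [-89.0, 89.6, -16.8]
ft_force: [0.6, 0.2, 0.2]
finger_gap: 30.1
('orange', np.float64(227.6), np.float64(219.0), 180) [633.6 -27.4] [642.  -30.1]
('orange', np.float64(232.9), np.float64(233.3), 32) [675.9 -32.7] [683.6 -35.3]
('blue', np.float64(150.6), np.float64(234.5), 243) [ 601.  -193.6] [ 609.7 -194. ]
('blue', np.float64(153.2), np.float64(250.8), 33) [ 645.9 -200.8] [ 654.  -201.2]
```

View pics/s7.png

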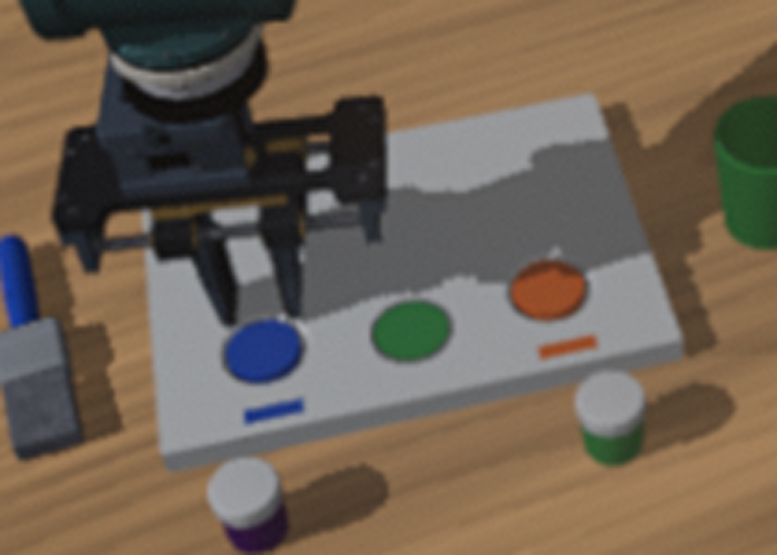

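Blue has dropped in as well, at crop (263,350). I'll back off, lift clear and check without the arm in the way.

```bash
python3 -m creep '[[171,[0,10,0],0],[171,[-20,25,0],0],[171,[-60,50,0],0],[171,[-110,80,0],0],[171,[-150,120,0],0],[171,[-150,150,0],0],[171,[-150,150,0],0],[171,[-150,150,0],0]]'
python3 look.py pics/s8.png; python3 - <<'E'
from h import *
im=read_camera("top")
for b in blobs(im,10):
    if 230<b[1]<400 and 150<b[2]<300: print(b,world("top",b[1:3],18)[0].round(1))
cv2.imwrite("pics/t8.png",cv2.resize(im[130:300,190:430],None,fx=3.3,fy=3.3,interpolation=cv2.INTER_CUBIC)[...,::-1])
E
```

```text
clock: 10.88
tcp_pos: [423.6, -136.5, 361.4]
orientation: [-89.2, 89.6, -17.1]
ft_force: [0.1, -1.2, -0.2]
finger_gap: 30.4
('orange', np.float64(227.3), np.float64(217.5), 202) [629.3 -26.3] [637.7 -29. ]
('orange', np.float64(232.9), np.float64(233.4), 31) [676.1 -32.8] [683.9 -35.4]
('blue', np.float64(150.6), np.float64(234.6), 238) [ 601.2 -193.6] [ 610.  -194.1]
('blue', np.float64(153.2), np.float64(250.8), 32) [ 645.9 -200.8] [ 654.  -201.2]
('orange', np.float64(287.3), np.float64(177.9), 39) [675.7 -33.   18. ]
('orange', np.float64(284.1), np.float64(197.9), 237) [626.7 -25.7  18. ]
('blue', np.float64(358.0), np.float64(191.5), 30) [ 645.9 -201.3   18. ]
('blue', np.float64(355.3), np.float64(211.6), 231) [ 597.3 -194.    18. ]
('green', np.float64(319.8), np.float64(199.6), 215) [ 624.4 -110.5   18. ]
```

View pics/s8.png

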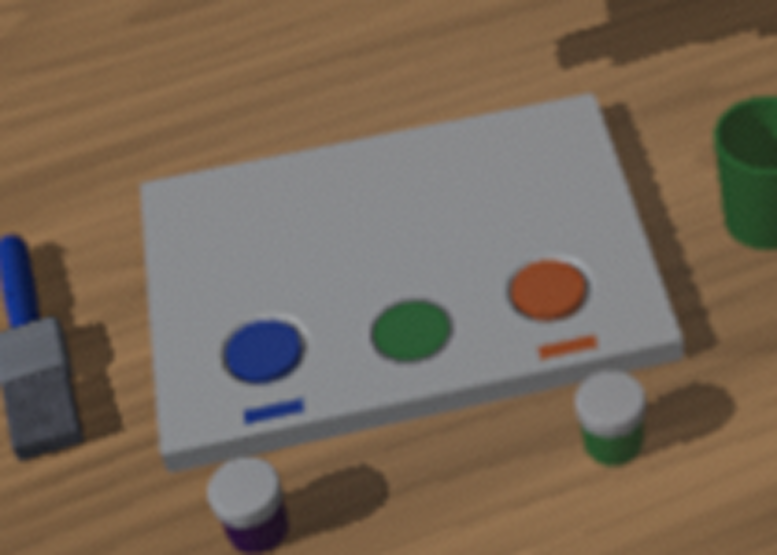

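View pics/t8.png

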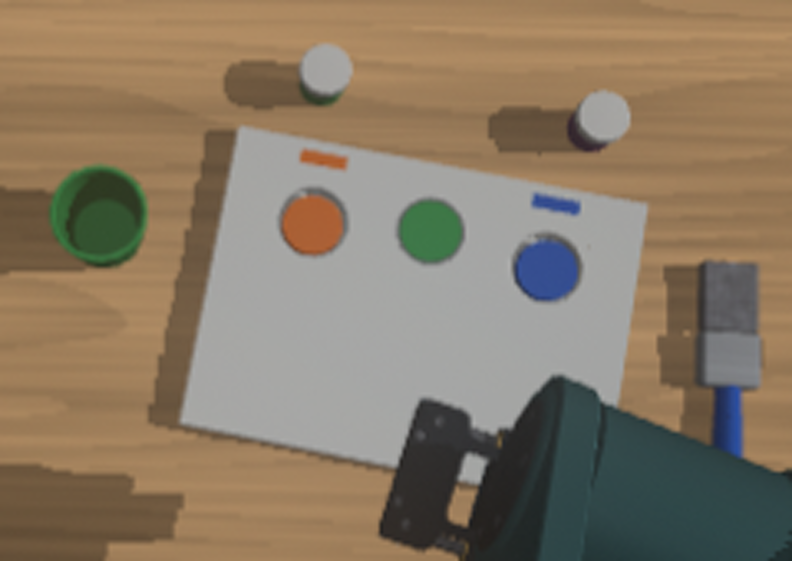

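Both cakes look seated in both views: scene crop (548,290) and (263,350), top crop (313,223) and (547,268). Jars, cup and brush haven't moved. To check height and tilt, I'll overlay the predicted flush outlines on a zoomed crop.

```bash
python3 - <<'E'
from h import *
from scipy.optimize import least_squares
ims={n:np.mean([read_camera(n).astype(float) for _ in range(4)],0).astype(np.uint8) for n in("scene","top")}
t=np.linspace(0,2*np.pi,60,endpoint=False)
tiles=[]
for nm,c0,lo,hi in(("orange",(628,-25.5),(3,130,80),(16,255,255)),("blue",(599,-193.5),(108,130,50),(130,255,255))):
  E={}
  for n in ims:
    m=cv2.inRange(cv2.cvtColor(cv2.resize(ims[n],None,fx=4,fy=4,interpolation=cv2.INTER_CUBIC),cv2.COLOR_RGB2HSV),lo,hi)
    cs=cv2.findContours(m,cv2.RETR_EXTERNAL,cv2.CHAIN_APPROX_NONE)[0]
    p=proj(n,[[*c0,18]])[0]*4+1.5
    c=max([c for c in cs if cv2.pointPolygonTest(c,tuple(map(float,p)),False)>=0],key=cv2.contourArea)
    E[n]=(c[:,0]-1.5)/4
  from scipy.spatial import cKDTree
  def res(x):
    X=np.c_[x[0]+22*np.cos(t),x[1]+22*np.sin(t),x[2]+22*(x[3]*np.cos(t)+x[4]*np.sin(t))]
    return np.r_[tuple(cKDTree(E[n]).query(proj(n,X))[0] for n in ims)]
  f=least_squares(res,[*c0,18,0,0]); print(nm,f.x[:3].round(1),'tilt deg',np.degrees(f.x[3:]).round(1),'rms px',np.sqrt(np.mean(f.fun**2)).round(2))
  for n in ims:
    p=proj(n,[[*c0,18]])[0].astype(int); x0,y0=p-18
    tile=cv2.resize(ims[n][y0:y0+36,x0:x0+36],None,fx=8,fy=8,interpolation=cv2.INTER_CUBIC)
    tiles.append(tile)
cv2.imwrite("pics/z9.png",np.vstack([np.hstack(tiles[:2]),np.hstack(tiles[2:])])[...,::-1])
E
```

```text
orange [627.8 -25.6  14.9] tilt deg [-0.4  0.8] rms px 0.35
blue [ 597.9 -193.8   14.7] tilt deg [-0.8  1.7] rms px 0.42
```

View pics/z9.png

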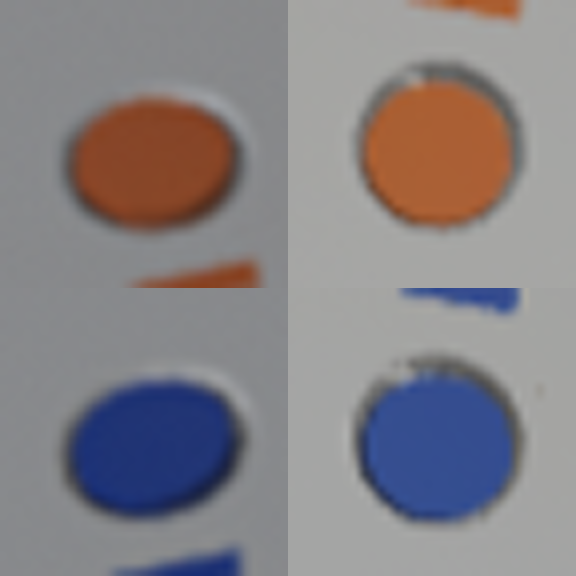

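The zoomed crops show both discs inside their rims. The fits give tilts under 2°, and no disc stands proud of the deck. Handing in.

```bash
python3 -c "
from plant import *
print(hand_in()); print(observe()['clock'])"
```

```text
the job is handed in; nothing more can be done
None
the job is handed in; nothing more can be done
```

Both cakes are in their own wells. I set the fingers 30 mm apart as a two-point cradle, pushed orange and then blue along straight lines until each dropped, then backed off and lifted clear. I handed in at about 11 s, well under the 58 s limit.

- **Position:** in the last scene and top pictures each cake is within about 2 mm of its well centre.
- **Tilt:** the outline fits gave less than 2° for both cakes, so they lie flat.
- **Height:** the fits put the cake tops at about 15 mm, when they should be 18 mm, level with the deck. I think that is calibration and edge error, since the well floor stops a cake from sitting that low. Neither cake stood above the deck.
- **Bystanders:** the jars, the cup and the brush looked unmoved in the pictures, though I did not measure them. The wrist force readings I took stayed under 2 N.

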